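Set the battery tester's load selector by feel to the third click and hold it

ROBOT

A 6-joint arm with a two-finger parallel gripper is mounted at the origin on the work surface. World frame = base frame: x ahead of the robot, y to its left, z up, the work surface at z = 0. Lengths are in mm, angles in rad, forces in N, time in s.
With the tool pointing down it reaches from about 325 to 875 mm from the base axis. Payload 4.4 kg.
Tool frame: the origin (TCP) lies on the centre line of the jaws, within the pads' length; the fingertips stand ahead of it and the grasp point (between the pads) lies 6 mm ahead of it (ctrl.tcp_to_tips is the z of the fingertips in the tool frame, in mm); z points along the fingers, y is the direction in which the jaws open and shut (so a half turn about z gives the same grasp; the last joint's range is limited). The gripper opens to 85 mm and grips with 20 to 120 N. Pads are 22 mm wide; open, the fingers measure 114 mm over their backs; the gripper's body (76 mm by 85 mm) begins 54 mm behind the grasp point. The pads swing forward as they close: fully open they stand 13 mm farther back than shut.
Start: joints at [-1.391, 0.207, 1.542, -0, 1.393, -0.15], TCP at [186.204, -544.018, 229.182] pointing down, gripper open.
Joint ranges: [-2.73, 2.73], [-0.86, 2.22], [0.23, 2.46], [-1.11, 4.25], [0.08, 2.63], [-2.82, 2.82]. Speed limits (rad/s): [2.79, 2.79, 3.14, 3.14, 3.14, 3.14].

INTERFACE

Orientations are given as a 3x3 rotation matrix whose columns are the frame's x, y, z axes.
In Python, from plant import ctrl, sensors, optics gives the robot as it stands. Calls block until the motion is done:
- ctrl.move_ptp(position, orientation): joint-space move of the TCP to a pose.
- ctrl.move_l(position, rot=None, vel=150, threshold=None): straight line of the TCP; rot=None keeps the orientation; vel is the mean speed in mm/s. With threshold (N) it stops when the force on the tool has changed by that much, and returns True; else False.
- ctrl.set_joints(angles): joint-space move.
- ctrl.gripper_to(opening, force=None): finger opening in mm; force is the grip in N (None keeps the last); returns when the fingers have stopped.
- ctrl.hold(seconds).
- ctrl.solve_ik(position, orientation): joint angles nearest the present ones, or None.
- sensors.read_state(): the state.
- optics.grab_frame(name): name is "scene" or "top"; returns (picture, depth): 480x640x3 uint8, red, green, blue; 480x640 float32, mm along the optical axis (not along the pixel's ray), 0 where there is no reading.
- optics.camera_params(name): a dict with "mtx" (3x3 intrinsics, pixels), "R" (3x3) and "t" (3): a world point X has camera coordinates R X + t. Camera axes: x right, y down, z forward; pixel columns grow to the right and rows downward; lengths in mm; the calibration is good to about 2 mm. A picture is of the moment at which its call begins. camera_params takes no time and is no camera call.
A pose or a line that the arm cannot do raises ctrl.MotionError and nothing moves.
- ctrl.finish_job(): hands the job in, once; it reports no verdict.
The state is a dict: "t": time; "q": joint angles; "qvel": joint speeds; "tau": joint torques, N m; "eef_pos": TCP position; "eef_rot": TCP orientation; "force": force on the tool from outside, world axes, zero at the start; "wrist_torque": the same for the moment, N m; "grip_width": finger opening in mm.
Only numpy, scipy, OpenCV 4.12 (cv2) and the standard library are available. Lean on these libraries where they do the work, as an engineer would, in place of code of your own. Each camera call takes 0.05 s, during which the arm holds its last target. There are 200 camera calls.

TASK

The load selector on the battery tester has lost its markings and was left at some setting. Turn its bar knob back (anticlockwise from above) until it bears on its end stop, then turn it clockwise, feeling for the clicks, until it is seated in the third click, and keep hold of it there: finish with the knob still in the gripper, without letting go. Leave the other things on the bench where they are.

Things in the scene. Friction and masses are not known exactly. Their poses are not given: they have to be found in the camera images.
- tester: battery tester screwed to the bench: grey box with aluminium top panel, 260 (x) x 240 (y) x 70 mm high, origin at the centre of its underside, yaw within 0.4 rad. A battery pack 120 mm high is docked on its +x side (135 to 210 mm from the origin). On the panel: a flush meter, a small round fuse cap (24 mm across, 14 mm high, no part of the job) and the load selector, the only bar knob
- selector_grip (a point): load selector, black bar knob: point on its turning axis 33 mm above the panel (103 mm above the bench), at (-50, 30) mm in the tester's frame. Bar 54 mm long, 16 mm thick, top 46 mm above the panel; round skirt 60 mm across below it, up to 8 mm above the panel. x axis along the bar to the end with the short white line, z up; turns with the knob
- selector (a joint): load selector's angle, rad: 0 at the rigid anticlockwise end stop (white line towards the docked pack, bar along the tester's x), growing clockwise seen from above, 2.2 at the other end stop. Free at first from 0, then a crest, then the first click (at 0.4 to 0.6, differs each run); five clicks, evenly spaced, a little over a third of a radian apart. Starts between the first and the fourth click
- index_ball (a joint): hidden spring ball of the click mechanism, its lift in m: 0 seated in a notch or in the free part, about 0.002 on the crest between clicks. Leaving a notch (or the free part) takes about 0.3 N m; this falls to nothing at the crest, then the knob is drawn on with about that torque into the next notch, where the torque flips sharply. Friction about 0.02 N m; over 0.55 N m means an end stop
- tape: roll of tape lying on the tester's panel, 60 mm across, 18 mm high, origin at the centre of its underside; bystander
- pliers: pliers lying on the bench, about 150 mm long, 14 mm high; bystander
- phone: phone lying flat, 150 x 72 x 8 mm; bystander
- controller: finned aluminium motor controller, 120 x 85 x 42 mm; bystander
- screwdriver: screwdriver lying on the bench; bystander
- grease: small upright tin, 50 mm across, 60 mm high; bystander

How it is judged:
By the outcome, as a careful person would: the job done as asked, in the order asked, and still so for the second after the job is handed in, while the arm keeps its last pose, push and grip.
It also fails if it takes over 72 s, if anything falls off the work surface, if the arm or the gripper's body presses on something with over 40 N, if the wrist force passes 120 N, or if a joint passes its speed limit or range.

## Working session

There is one attempt and no reset: what is moved stays moved. The work goes in short steps, each a Python script; the robot and the scene stay as the last script left them, time stands still between calls to the robot, and variables do not carry over. Pictures are saved under pics/ and viewed, about 8 in all and at most 12, crops included, and the job is handed in when it is done.

```bash
ls; mkdir -p pics; python3 - <<'E'
from plant import ctrl,sensors,optics
import cv2,numpy as np
for n in("scene","top"):
    p,d=optics.grab_frame(n); cv2.imwrite(f"pics/{n}0.png",p[:,:,::-1]); np.save(f"{n}d.npy",d)
    c=optics.camera_params(n); print(n,c)
print(sensors.read_state(),ctrl.tcp_to_tips)
E
```

```text
pics
scene {'mtx': array([[545.31750532,   0.        , 321.69056515],
       [  0.        , 545.31750532, 232.17101022],
       [  0.        ,   0.        ,   1.        ]]), 'R': array([[-0.70117218,  0.71260824, -0.02338964],
       [ 0.44571421,  0.4124845 , -0.79447805],
       [-0.55650374, -0.567491  , -0.60684228]]), 't': array([ 401.33336977, -174.29649651, 1427.69001344])}
top {'mtx': array([[524.22036718,   0.        , 305.75797727],
       [  0.        , 524.22036718, 239.84636317],
       [  0.        ,   0.        ,   1.        ]]), 'R': array([[ 0.00420943, -0.99990576,  0.01306689],
       [-0.98589326, -0.00633615, -0.1672553 ],
       [ 0.16732233, -0.01217851, -0.98582702]]), 't': array([ -10.00851784,  564.00249196, 1100.80374889])}
{'t': 0.1, 'q': array([-1.39149699e+00,  2.07351707e-01,  1.54282920e+00, -1.66303128e-05,
        1.39352334e+00, -1.50489089e-01]), 'qvel': array([-0.00142537, -0.00207615, -0.00418301,  0.00012375,  0.00039701,
        0.00188357]), 'tau': array([-1.43942966e-04, -3.84092188e+01, -2.92546588e+01, -1.50849251e-04,
        4.91154206e-03,  4.56057251e-06]), 'eef_pos': array([ 186.07317841, -543.31794454,  228.12369988]), 'eef_rot': array([[ 9.46109984e-01,  3.23845248e-01, -3.92689099e-04],
       [ 3.23845347e-01, -9.46107756e-01,  2.07482211e-03],
       [ 3.00395077e-04, -2.09018045e-03, -9.99997770e-01]]), 'force': array([0.14768516, 0.39176854, 0.51756928]), 'wrist_torque': array([0.03990869, 0.07344771, 0.04515069]), 'grip_width': 85.04410480267731} 25.0
```

View pics/top0.png

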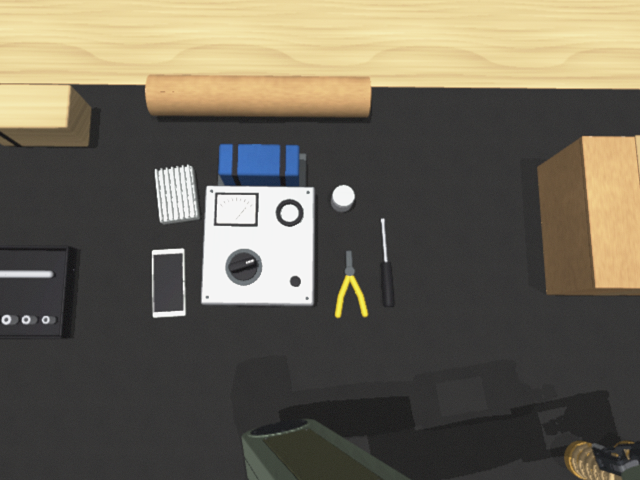

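View pics/scene0.png

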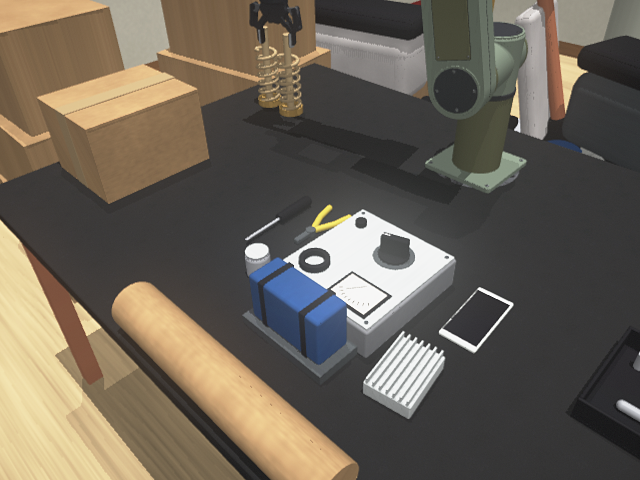

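The top view shows the tester panel at about (203–314, 187–304). The knob is at (243, 267), its white line pointing right and slightly up, roughly 1.2 rad clockwise from the pack. The tape is at (290, 212) and the fuse cap at (295, 282). The scene view agrees and shows the area above the knob clear.

```bash
cat > h.py <<'E'
import numpy as np,cv2
from plant import ctrl,sensors,optics
def ray(n,uv,z):
    c=optics.camera_params(n);uv=np.atleast_2d(uv).astype(float)
    d=(np.linalg.inv(c["mtx"])@np.c_[uv,np.ones(len(uv))].T)
    d=c["R"].T@d; o=-c["R"].T@c["t"]
    return (o[:,None]+d*((z-o[2])/d[2])).T
E
python3 - <<'E'
from h import *
out=[]
for n,seed in(("top",(220,290)),("scene",(345,240))):
    im=cv2.imread(f"pics/{n}0.png");g=im.max(2);s=im.max(2).astype(int)-im.min(2)
    m=((g>150)&(s<30)).astype(np.uint8)
    if n=="scene": m=((g>195)&(s<30)).astype(np.uint8)
    _,l,st,_=cv2.connectedComponentsWithStats(m)
    i=l[seed[1],seed[0]]; 
    cn=max(cv2.findContours((l==i).astype(np.uint8),0,1)[0],key=cv2.contourArea)
    w=ray(n,cn[:,0],70)[:,:2].astype(np.float32)
    r=cv2.minAreaRect(w);b=cv2.boxPoints(r);print(n,i,r,b.tolist())
    # dark bar/ skirt
    if n=="top": cu,cv_,k=243,267,22
    else: cu,cv_,k=394,250,28
    cr=im[cv_-k:cv_+k,cu-k:cu+k]
    out.append(cv2.resize(cr,(390,390),interpolation=cv2.INTER_CUBIC))
    # skirt ellipse
    mm=(g[cv_-k:cv_+k,cu-k:cu+k]<130).astype(np.uint8)
    c=max(cv2.findContours(mm,0,1)[0],key=cv2.contourArea);c=cv2.convexHull(c)
    e=cv2.fitEllipse(c);print(e,ray(n,np.array(e[0])+[cu-k,cv_-k],74))
cv2.imwrite("pics/crop.png",np.hstack(out))
E
```

```text
top 3 ((551.330078125, 95.35210418701172), (234.93995666503906, 255.3345184326172), 89.66040802001953) [[422.9688415527344, -21.359130859375], [678.2988891601562, -22.872482299804688], [679.6912841796875, 212.06333923339844], [424.36126708984375, 213.57669067382812]]
((22.426084518432617, 21.59915542602539), (34.82859802246094, 35.54051971435547), 50.740814208984375) [[501.24666397 125.08726474  74.        ]]
scene 9 ((551.0038452148438, 93.20497131347656), (232.05931091308594, 251.4085693359375), 89.5757827758789) [[424.4439392089844, -21.89080047607422], [675.8456420898438, -23.75220489501953], [677.563720703125, 208.30075073242188], [426.16204833984375, 210.16213989257812]]
((28.88374900817871, 28.47800636291504), (33.01142120361328, 41.26137161254883), 118.26744842529297) [[491.35251262 118.94064176  74.        ]]
```

View pics/crop.png

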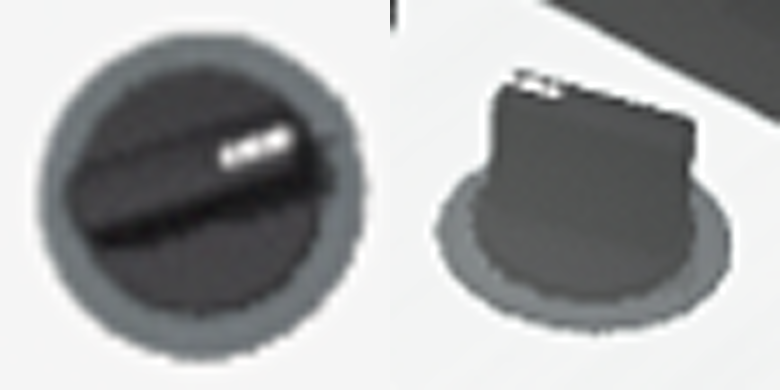

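The crop shows the bar from about (80, 200) to (330, 160), white line to the right. That puts the selector near 1.3 rad clockwise. The skirt centre (501.2, 125.1) agrees with the panel-derived prediction (501.4, 124.8), and tester yaw is about -0.006.

```bash
cat >> h.py <<'E'
YAW=-0.006; K=np.array([501.3,124.9,109.5])
def rot(th,s=1):
    p=YAW-th; x=s*np.array([np.cos(p),np.sin(p),0]); z=np.array([0,0,-1.])
    return np.c_[x,np.cross(z,x),z]
def tz():
    s=sensors.read_state(); return s["wrist_torque"][2]
def ang(s,sg): # selector angle implied by the tool
    x=sg*s["eef_rot"][:,0]; return YAW-np.arctan2(x[1],x[0])
E
python3 - <<'E'
from h import *
for s in(1,-1):
  for th in(-.1,1.3,2.2):
    q=ctrl.solve_ik(K,rot(th,s)); print(s,th,None if q is None else np.round(q,3))
S=1 if ctrl.solve_ik(K,rot(-.1,1)) is not None and abs(ctrl.solve_ik(K,rot(-.1,1))[5])<2.5 and abs(ctrl.solve_ik(K,rot(2.2,1))[5])<2.5 else -1
print("S",S)
ctrl.move_ptp(K+[0,0,110],rot(1.30,S))
ctrl.gripper_to(50,30)
s=sensors.read_state();print(s["t"],s["eef_pos"],s["q"],ang(s,S),s["wrist_torque"],s["force"])
q=np.array(s["q"]);q=ctrl.solve_ik(K+[0,0,110],rot(1.30,S))
for i in range(3):
    q[5]+=.02;ctrl.set_joints(q);s=sensors.read_state();print(s["t"],s["q"][5]-q[5],ang(s,S),s["wrist_torque"])
p,d=optics.grab_frame("scene");cv2.imwrite("pics/a.png",p[130:330,250:550,::-1].repeat(2,0).repeat(2,1))
E
```

```text
1 -0.1 [ 0.077  0.218  1.796 -0.     1.127  1.553]
1 1.3 None
1 2.2 [ 0.077  0.218  1.796 -0.     1.127 -2.43 ]
-1 -0.1 [ 0.077  0.218  1.796 -0.     1.127 -1.588]
-1 1.3 [ 0.077  0.218  1.796 -0.     1.127 -0.188]
-1 2.2 [ 0.077  0.218  1.796 -0.     1.127  0.712]
S 1Traceback (most recent call last):
  File "<stdin>", line 7, in <module>
plant.MotionError: the arm cannot take that pose within its joint ranges
```

```bash
python3 - <<'E'
from h import *
S=-1
ctrl.move_ptp(K+[0,0,110],rot(1.30,S))
ctrl.gripper_to(50,30)
s=sensors.read_state();print(s["t"],s["eef_pos"],s["q"],ang(s,S),s["wrist_torque"],s["force"])
q=ctrl.solve_ik(K+[0,0,110],rot(1.30,S))
for i in range(3):
    q[5]+=.02;ctrl.set_joints(q);s=sensors.read_state();print(s["t"],s["q"][5]-q[5],ang(s,S),s["wrist_torque"])
p,d=optics.grab_frame("top");cv2.imwrite("pics/a.png",p[130:330,150:450,::-1].repeat(2,0).repeat(2,1))
E
```

```text
3.1583 [501.33209799 124.74120904 219.48280269] [ 7.62476070e-02  9.07781888e-02  1.69442396e+00 -3.07711307e-05
  1.35641926e+00 -1.88276984e-01] 1.3002651884730112 [0.01373236 0.0038315  0.01787278] [-1.08989843 -0.2243279   0.19804445]
3.4083 -0.0002742678341036975 1.3196873997092915 [-0.02256093  0.0087665  -0.0099904 ]
3.6583 -0.00044949255766821294 1.3395089614508071 [ 0.02399271 -0.03162457  0.01710488]
3.9083 -0.0004352172162101209 1.3595131337944175 [-0.0417164   0.01659351  0.03761141]
```

View pics/a.png

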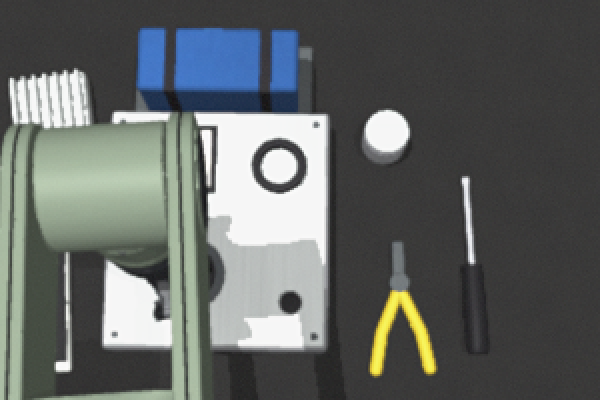

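The arm is over the knob with the tester untouched, and steps are accurate. A 0.02 rad step takes 0.25 s. Next I descend and grip.

```bash
python3 - <<'E'
from h import *
S=-1
ctrl.move_ptp(K+[0,0,60],rot(1.31,S))
b=np.mean([np.r_[(s:=sensors.read_state())["force"],s["wrist_torque"]] for _ in range(20)],0);np.save("bias.npy",b);print(b)
print(ctrl.move_l(K,vel=50,threshold=12))
s=sensors.read_state();print(s["t"],s["eef_pos"],s["force"]-b[:3])
ctrl.gripper_to(10,70); ctrl.hold(.3)
for _ in range(3):
    s=sensors.read_state();print(s["t"],s["grip_width"],ang(s,S),s["eef_pos"],s["force"]-b[:3],s["wrist_torque"]-b[3:])
p,d=optics.grab_frame("scene");cv2.imwrite("pics/b.png",p[130:330,250:550,::-1].repeat(2,0).repeat(2,1))
E
```

```text
[0.11226276 0.48594536 0.73094818 0.04567406 0.02861661 0.02106232]
False
5.625 [501.71191481 124.91450905 109.96041462] [ 1.21028027 -0.35059059  0.06538515]
6.3417 12.920572423383925 1.3099408411963926 [502.20301082 124.95863633 110.16811433] [ 2.12394269 -0.21254912  2.81556268] [-0.01112621 -0.35209928  0.17552648]
6.3417 12.920572423383925 1.3099408411963926 [502.20301082 124.95863633 110.16811433] [ 2.12394269 -0.21254912  2.81556268] [-0.01112621 -0.35209928  0.17552648]
6.3417 12.920572423383925 1.3099408411963926 [502.20301082 124.95863633 110.16811433] [ 2.12394269 -0.21254912  2.81556268] [-0.01112621 -0.35209928  0.17552648]
```

View pics/b.png

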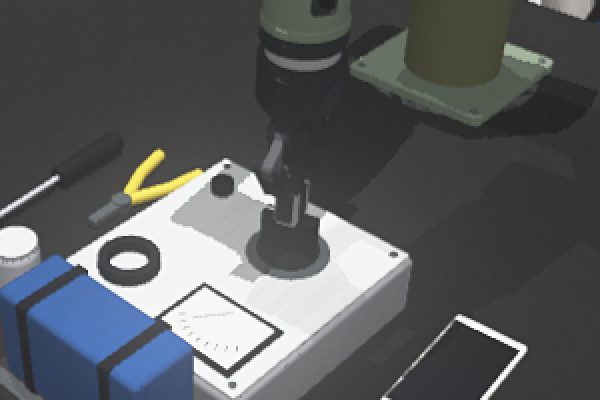

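The knob is held between the pads, just above the skirt at about (290, 220) in the picture, and nothing has been disturbed. Next I turn anticlockwise to the stop.

```bash
cat >> h.py <<'E'
B=np.load("bias.npy"); S=-1
def turn(th0,th1,step,stop):
    q=np.array(ctrl.solve_ik(K,rot(th0,S)));L=[];th=th0;d=np.sign(th1-th0)
    while (th1-th)*d>1e-6:
        dd=d*min(step,abs(th1-th));th+=dd;q[5]+=dd;ctrl.set_joints(q)
        s=sensors.read_state();T=s["wrist_torque"][2]-B[5]
        L.append((round(th,3),round(ang(s,S),3),round(T,3),round(float(np.linalg.norm(s["force"]-B[:3])),1)))
        if stop(th,T,L):break
    print(s["t"],s["grip_width"],s["eef_pos"],q[5]);print(*L,sep="\n");return th,L
E
python3 - <<'E'
from h import *
turn(1.31,-.12,.02,lambda th,T,L:T<-.65)
E
```

```text
23.1417 12.799625918471635 [502.18988348 125.14731728 110.12935098] -1.5182518623818286
(np.float64(1.29), np.float64(1.291), np.float64(0.027), 5.8)
(np.float64(1.27), np.float64(1.271), np.float64(-0.052), 5.4)
(np.float64(1.25), np.float64(1.251), np.float64(-0.219), 5.3)
(np.float64(1.23), np.float64(1.231), np.float64(-0.242), 6.0)
(np.float64(1.21), np.float64(1.211), np.float64(-0.261), 4.6)
(np.float64(1.19), np.float64(1.191), np.float64(-0.164), 6.5)
(np.float64(1.17), np.float64(1.171), np.float64(-0.171), 5.7)
(np.float64(1.15), np.float64(1.15), np.float64(-0.069), 6.4)
(np.float64(1.13), np.float64(1.131), np.float64(-0.261), 5.9)
(np.float64(1.11), np.float64(1.11), np.float64(-0.153), 5.7)
(np.float64(1.09), np.float64(1.09), np.float64(0.026), 6.9)
(np.float64(1.07), np.float64(1.07), np.float64(0.065), 5.8)
(np.float64(1.05), np.float64(1.05), np.float64(0.081), 6.9)
(np.float64(1.03), np.float64(1.03), np.float64(0.109), 5.2)
(np.float64(1.01), np.float64(1.009), np.float64(0.16), 6.9)
(np.float64(0.99), np.float64(0.989), np.float64(0.209), 6.0)
(np.float64(0.97),
[... 2437 characters left out ...]
4(0.038), 6.4)
(np.float64(0.17), np.float64(0.171), np.float64(-0.141), 6.6)
(np.float64(0.15), np.float64(0.15), np.float64(-0.033), 6.4)
(np.float64(0.13), np.float64(0.13), np.float64(-0.013), 6.9)
(np.float64(0.11), np.float64(0.11), np.float64(0.01), 7.4)
(np.float64(0.09), np.float64(0.09), np.float64(-0.07), 7.5)
(np.float64(0.07), np.float64(0.07), np.float64(0.019), 7.7)
(np.float64(0.05), np.float64(0.05), np.float64(-0.075), 7.4)
(np.float64(0.03), np.float64(0.03), np.float64(-0.073), 6.7)
(np.float64(0.01), np.float64(0.011), np.float64(-0.293), 6.9)
(np.float64(-0.01), np.float64(-0.008), np.float64(-0.533), 6.3)
(np.float64(-0.03), np.float64(-0.027), np.float64(-0.871), 7.1)
```

The end stop is reached: -0.87 N·m at tool angle about 0, after the free part. On the way back there were clicks at tool angles of about 1.28, 0.925 and 0.565, spaced about 0.36. Next I turn clockwise and count three.

```bash
python3 - <<'E'
from h import *
ctrl.hold(.2);s=sensors.read_state();print(s["wrist_torque"][2]-B[5])
turn(-.03,1.27,.02,lambda th,T,L:abs(T)>1.0 and th>.1)
E
```

```text
-0.8592319787680057
39.5917 12.913493296707133 [502.15069987 125.09629103 110.11216499] -0.21825186238182728
(np.float64(-0.01), np.float64(-0.008), np.float64(-0.557), 7.1)
(np.float64(0.01), np.float64(0.011), np.float64(-0.289), 6.2)
(np.float64(0.03), np.float64(0.031), np.float64(-0.015), 6.4)
(np.float64(0.05), np.float64(0.05), np.float64(-0.058), 6.3)
(np.float64(0.07), np.float64(0.07), np.float64(0.033), 7.7)
(np.float64(0.09), np.float64(0.09), np.float64(-0.048), 6.7)
(np.float64(0.11), np.float64(0.11), np.float64(-0.016), 8.1)
(np.float64(0.13), np.float64(0.13), np.float64(-0.006), 8.0)
(np.float64(0.15), np.float64(0.15), np.float64(-0.0), 7.7)
(np.float64(0.17), np.float64(0.17), np.float64(0.001), 7.8)
(np.float64(0.19), np.float64(0.19), np.float64(0.105), 7.9)
(np.float64(0.21), np.float64(0.21), np.float64(0.141), 6.0)
(np.float64(0.23), np.float64(0.23), np.float64(0.043), 5.9)
(np.float64(0.25), np.float64(0.25), np.float64(0.193), 6.4)
(np.float64(0.27), np.float64(0.269), np.float64(0.302), 7.3)
(np.float64(0.29), np.float64(0.289), np.float64(0.468), 6.3)
(n
[... 2337 characters left out ...]
t64(0.082), 6.8)
(np.float64(1.07), np.float64(1.07), np.float64(0.136), 7.1)
(np.float64(1.09), np.float64(1.09), np.float64(0.024), 8.3)
(np.float64(1.11), np.float64(1.11), np.float64(-0.088), 5.4)
(np.float64(1.13), np.float64(1.13), np.float64(-0.123), 6.7)
(np.float64(1.15), np.float64(1.151), np.float64(-0.085), 7.9)
(np.float64(1.17), np.float64(1.171), np.float64(-0.24), 7.1)
(np.float64(1.19), np.float64(1.191), np.float64(-0.235), 5.4)
(np.float64(1.21), np.float64(1.211), np.float64(-0.338), 6.9)
(np.float64(1.23), np.float64(1.231), np.float64(-0.255), 6.7)
(np.float64(1.25), np.float64(1.251), np.float64(-0.185), 7.7)
(np.float64(1.27), np.float64(1.27), np.float64(-0.09), 6.9)
```

```bash
python3 - <<'E'
from h import *
turn(1.27,1.285,.0075,lambda *a:False)
t=[]
for _ in range(10): ctrl.hold(.05);t.append(tz()-B[5])
print(np.mean(t),np.std(t))
p,d=optics.grab_frame("scene");cv2.imwrite("pics/c.png",p[130:430,220:550,::-1].repeat(2,0).repeat(2,1))
E
```

```text
40.0917 12.843190357848513 [502.19219333 125.01492438 110.11477893] -0.20325186238182785
(np.float64(1.278), np.float64(1.278), np.float64(-0.081), 6.4)
(np.float64(1.285), np.float64(1.285), np.float64(-0.073), 6.2)
-0.004900812924648709 0.03062024509647649
```

View pics/c.png

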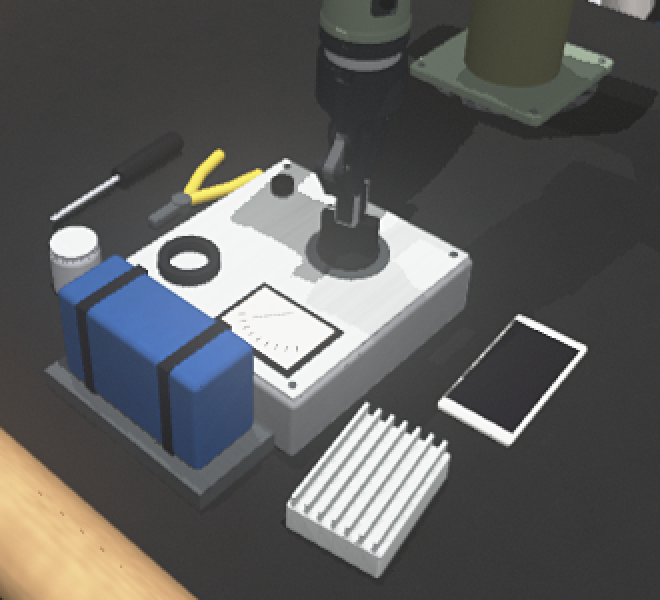

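The picture shows the knob still in the jaws at about (348, 220), with tape, pliers, phone, controller, tin and screwdriver where they were. The torque is at zero in the third notch, so I hand in.

```bash
python3 -c "
from plant import ctrl,sensors
print(ctrl.finish_job());print(sensors.read_state()['t'])"
```

```text
the job is handed in; nothing more can be done
None
the job is handed in; nothing more can be done
```

The selector is seated in the third click from its anticlockwise end stop, still held in the gripper, and I handed the job in at about 41 s of the 72 s allowed.

- **End stop:** I gripped the knob at about 1.31 rad with 70 N. Turning it anticlockwise took it through the free part onto the stop, where the torque held at -0.86 N·m (0.55 or more means a stop).
- **Clicks:** Turning clockwise, the torque passed through zero in a notch at tool angles of about 0.57, 0.92 and 1.285 rad. That is three clicks, 0.36 rad apart, matching those felt on the way back.
- **Seated:** At 1.285 rad the torque averaged -0.005 ± 0.03 N·m over ten readings. The grip width was unchanged at 12.8 to 12.9 mm.
- **Bench:** In the last picture the other things were where they started.

**Small disagreements:** The stop came at a tool angle about 0.03 rad above the expected zero, so the true selector angle is probably about 1.26 rad. The gripper reads about 13 mm on the 16 mm bar, which I take to be pad compression. Neither affects the click count.

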